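Latch the teal 3D-pen case at the drawing workshop

TASK

The teal pen case on the workshop table is packed: latch it. Swing the latch's wire loop over so that its yellow bar drops behind the brass hook on the other half of the case, then push the red-tipped lever over and fold it down flat until it stays shut by itself. The grey case is still being packed: do not touch it.

Things in the scene. Friction and masses are not known exactly. Their poses are not given: they have to be found in the camera images.
- teal_pivot (a point): Middle of the lever's hinge pin on the teal hard case (fixed; 160 wide, 120 high, seam and latch on its flat top), 14 mm above the case top. x: level, along the latch, across the seam to the brass hook; y: along the pin; z: up. Case top spans x = -60 to +80 mm, seam at +22; the half beyond it is held ajar 5 mm by foam, hinged at its foot, and is drawn shut by the latch.
- teal_keeper (a point): Seat of the latched bar in the brass hook (28 mm wide, 12.5 mm high) on the ajar half, 4 mm above its top; 44 mm along the latch from the lever's hinge when shut, about 5 mm more at the start; axes as the hinge's. The hook's wall face is 3 mm nearer the lever; its lip, 9.5 mm above the case top, overhangs to 5 mm beyond the seat. Folding the lever draws the bar in under the lip.
- teal_bar (a point): Middle of the wire loop's yellow end bar (6 mm thick, 44 long, along the hinge pin). Loop legs 40 mm apart, one each side of the lever, free on a pin in the lever 16 mm from its hinge; bar to pin 61.6 mm. It starts leaning back from the hook, 80 to 90 mm above the case top. Pushed (under 1 N) past upright it falls onto the case top 12 to 18 mm beyond the seat. Use the point, not the axes.
- teal_lever (a joint): Lever angle, rad: 0 flat towards the hook, 1.57 upright, 3.14 flat back on its stop (latched). 46 mm long from the hinge, 22 wide, 7 to 8 thick; red tip 30 wide, last 18 mm. Starts at 0.9 to 1.2, its tip below the bar; stays put while the loop is slack. Hooked, it tightens from about 2.0, springs back if let go before about 2.8 and, pressed flat past its dead point (2.96), stays. Under 8 N at the tip.
- grey_case: The grey case of the same shape and size as the teal one, with the same kind of latch, also open, standing beside it (at least 260 mm centre to centre); origin on the table under its lever's hinge, x along its latch to its hook, z up. Not to be touched.

How it is judged (in metres and radians):
On the way:
1. the loop's bar lies beyond the brass hook, on the case top (x of teal_bar in the frame of teal_keeper above -0.002 m and z of teal_bar in the frame of teal_keeper below 0.005 m), for 0.2 s.
At the end, for the whole second after the job is handed in: The teal case's lever is folded down flat past its dead point (above 3.0 rad) and stays so by itself, with the loop's bar caught under the lip of the brass hook (within 8 mm of its seat) (value of joint teal_lever above 3 rad and distance between teal_bar and teal_keeper below 0.008 m); the robot touches nothing.
It fails at once if the robot touches the grey case or its latch (contact force between any of the fingers, the arm and grey_case above 0.5 N).
It also fails if it takes over 35 s, if anything falls off the work surface, if the arm or the gripper's body presses on something with over 40 N, if the wrist force passes 120 N, or if a joint passes its speed limit or range.

ROBOT

A 6-joint arm with a two-finger parallel gripper is mounted at the origin on the work surface. World frame = base frame: x ahead of the robot, y to its left, z up, the work surface at z = 0. Lengths are in mm, angles in rad, forces in N, time in s.
With the tool pointing down it reaches from about 350 to 875 mm from the base axis. Payload 4.2 kg.
Tool frame: the origin (TCP) lies between the finger pads; the fingertips stand 14 mm ahead of it and the grasp point (between the pads) lies 5 mm behind it; z points along the fingers, y is the line along which they close (so a half turn about z gives the same grasp; the last joint's range is limited). The gripper opens to 85 mm and grips with 20 to 120 N. Pads are 22 mm wide; open, the fingers measure 114 mm over their backs; the gripper's body (76 mm by 85 mm) begins 54 mm behind the grasp point. The pads swing forward as they close: fully open they stand 13 mm farther back than shut.
Start: joints at [1.476, 0.385, 0.008, 0, -1.194, -0.259], TCP at [216.508, 586.279, 215.712] pointing down, gripper open.
Joint ranges: [-3.14, 3.14], [-1.21, 2.06], [-1.07, 1.41], [-3.16, 2.05], [-2.99, -0.16], [-3.1, 3.1]. Speed limits (rad/s): [2.79, 2.79, 3.14, 3.14, 3.14, 3.14].

INTERFACE

Orientations are given as a unit quaternion [x, y, z, w].
In Python, from bench import * gives the robot as it stands.
- The arm moves only by the tool carry_out, never from a script. Its argument "motion" is a list of rows, each a list of 7 numbers: the turn, a rotation vector about the tool's x, y, z in rad, then the shift along the tool's x, y, z in mm, then the opening, from -1 (shut) to 1 (fully open), so that 0 is half open. A call has 1 to 5 rows; each row is the pose to reach, as a shift and turn from the pose commanded when the call began, along the tool's axes at that moment; what a row does not reach only later rows make up. A row lasts 1/8 s, in which the tool goes at most 62.5 mm and 10.7 degrees, less where a joint would pass 70% of its speed; a pose out of reach is approached as far as the arm can. A call with a gripper value outside its range is refused whole. The fingers move at their own pace and stop on an object; the grip force is fixed at half the most. Time passes only in rows, so rows that repeat a pose let the fingers close. It gives the time, the measured TCP pose, the force, the opening and the grip force at its end, in the units of the state.
- read_state(): the state, without advancing time (a new reading comes with each control period).
- get_image(name): name is "scene" or "top" or "wrist"; returns a dict with "color" (480x640x3 uint8, blue, green, red), "mtx" (3x3 intrinsics, pixels), "position" and "orientation" of the camera in the world. Camera axes: x right, y down, z forward; pixel columns grow to the right and rows downward; lengths in mm; the calibration is good to about 2 mm. A picture is of the moment at which its call begins. There is no depth.
- job_done(): hands the job in; it is judged then, once.
The state is a dict: "clock": time; "joints": joint angles; "joint_vel": joint speeds; "joint_efforts": joint torques, N m; "position": TCP position; "ee_rot": TCP orientation; "contact_force": force on the tool from outside, world axes, zero at the start; "wrist_torque": the same for the moment, N m; "gripper_width": finger opening in mm; "grasp_force": force on a finger pad.
Only numpy, scipy, OpenCV 4.12 (cv2) and the standard library are available. Lean on these libraries where they do the work, as an engineer would, in place of code of your own. Each camera call takes 0.05 s, during which the arm holds its last target. There are 200 camera calls.

## Working session

There is one attempt and no reset: what is moved stays moved. The work goes in short steps, Python scripts to look and compute and a tool call to move; the robot and the scene stay as the last step left them, time stands still between calls to the robot, and variables do not carry over. Pictures are saved under pics/ and viewed, at most 10 in all, crops included, and the job is handed in when it is done.

Besides the shell and the picture viewer there is one more tool, called after "Request:" as a command line: name --pt "numbers of a row" for each row, then --argument value for the rest. carry_out: Moves the arm, as the interface text tells. Its arguments: {"type":"object","properties":{"motion":{"type":"array"}},"required":["motion"]}

```bash
mkdir -p pics
cat > h.py <<'E'
from bench import *
import numpy as np, cv2, pickle
from scipy.spatial.transform import Rotation as R
def grab(n):
    im=get_image(n); pickle.dump(im,open(f'pics/{n}.pkl','wb')); return im
def proj(im,P):
    P=np.atleast_2d(P); c=R.from_quat(im['orientation']).inv().apply(P-np.array(im['position']))
    p=c@np.array(im['mtx']).T; return p[:,:2]/p[:,2:]
def ray(im,uv):
    d=np.linalg.inv(np.array(im['mtx']))@np.array([uv[0],uv[1],1.]); d=R.from_quat(im['orientation']).apply(d)
    return np.array(im['position']),d/np.linalg.norm(d)
def onz(im,uv,z):
    p,d=ray(im,uv); return p+d*(z-p[2])/d[2]
def tri(obs):
    A=np.zeros((3,3));b=np.zeros(3)
    for im,uv in obs:
        p,d=ray(im,uv); M=np.eye(3)-np.outer(d,d); A+=M;b+=M@p
    X=np.linalg.solve(A,b); return X,[np.round(proj(im,X)[0]-uv,1) for im,uv in obs]
E
python3 - <<'E'
from h import *
s=read_state();print(s)
for n in("scene","top"):
    im=grab(n);print(n,im['position'],im['orientation'],im['mtx']);cv2.imwrite(f'pics/{n}1.png',im['color'])
E
```

```text
{'clock': 0.0, 'joints': array([ 1.47560315e+00,  3.85526511e-01,  6.63802848e-03, -5.29764391e-04,
       -1.19401324e+00, -2.58593908e-01]), 'joint_vel': array([-0.00139285,  0.00041675, -0.00066066, -0.00160683,  0.00044594,
        0.00106756]), 'joint_efforts': array([ 2.91123879e-04, -3.92287660e+01,  1.88403583e+01,  4.18617949e+00,
       -4.66548168e-03,  2.44851073e-06]), 'position': array([216.29685672, 585.71535884, 214.6399772 ]), 'ee_rot': array([ 9.84377317e-01, -1.76068537e-01, -1.59467315e-04,  1.06927977e-03]), 'contact_force': array([-0.66591748, -0.03799856,  0.84368142]), 'wrist_torque': array([-0.05036279, -0.01111104, -0.02798328]), 'grasp_force': 0.0, 'gripper_width': 85.319999427199}
scene [1158.88129031 -305.68444017  596.05107429] [ 0.75675733  0.47264319 -0.23667656 -0.38459193] [[479.77814349   0.         318.65719633]
 [  0.         479.77814349 239.72164589]
 [  0.           0.           1.        ]]
top [490.45393676   1.43251282 974.55595806] [-0.70122564  0.71067319 -0.03814817  0.04208253] [[530.65152417   0.         314.76184756]
 [  0.         530.65152417 238.44849766]
 [  0.           0.           1.        ]]
```

View pics/scene1.png

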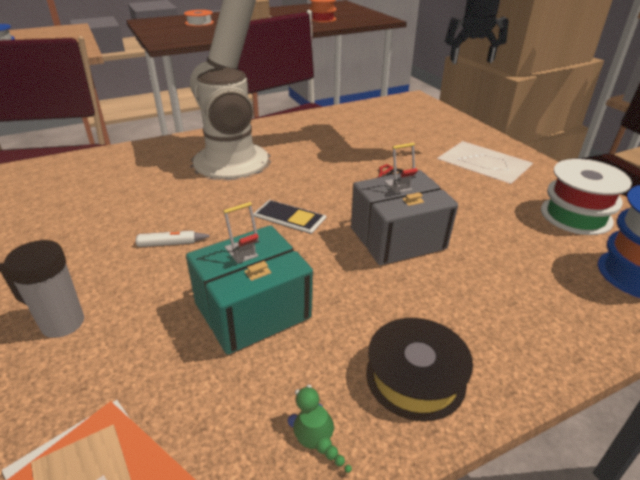

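View pics/top1.png

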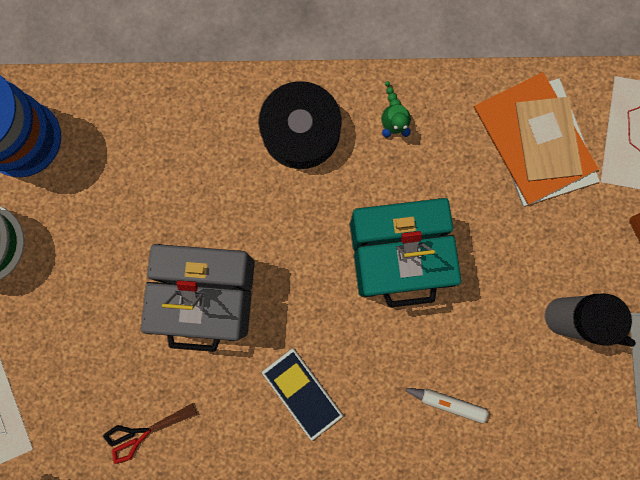

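The scene view shows the teal case at about (250,285) with its bar at (238,208). The top view shows it at (407,250), with hook (404,225), red tip (411,237) and bar (419,254). The grey case is to its left at (197,292). I'll enlarge the latch in both views.

Run:
```python
from h import *
a=pickle.load(open('pics/top.pkl','rb'))['color'][190:310,340:475]
b=pickle.load(open('pics/scene.pkl','rb'))['color'][190:350,180:320]
a=cv2.resize(a,None,fx=4,fy=4,interpolation=cv2.INTER_CUBIC)[:480,:400*2]
b=cv2.resize(b,None,fx=4,fy=4,interpolation=cv2.INTER_CUBIC)
cv2.imwrite('pics/c1.png',cv2.resize(a,(780,693))[:600]); 
cv2.imwrite('pics/c2.png',b[:600])
```

```text
(no output)
```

View pics/c1.png

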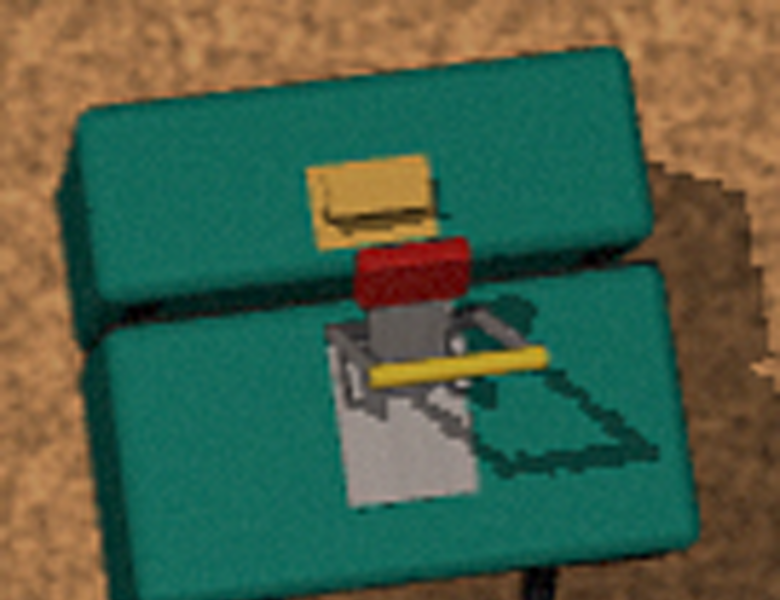

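View pics/c2.png

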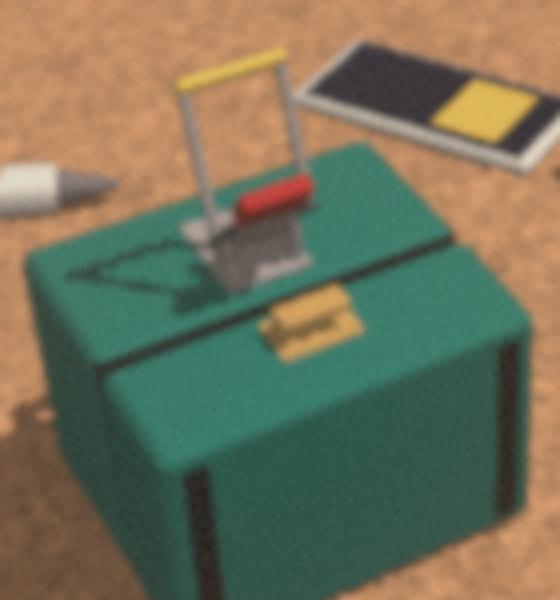

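The enlarged top view puts the bar ends at (404.0,255.1) and (434.8,251.3), the hook plate around (404,224) and the red tip around (411.5,237). In the scene crop the bar ends are (225.3,211.5) and (251.3,203.5).

Run:
```python
from h import *
np.set_printoptions(precision=1,suppress=True)
T=pickle.load(open('pics/top.pkl','rb'));S=pickle.load(open('pics/scene.pkl','rb'))
t=lambda u,v:np.array([340+u/5.778,190+v/5.778]); s=lambda u,v:np.array([180+u/4,190+v/4])
bl=tri([(T,t(370,376)),(S,s(285,54))]);br=tri([(T,t(548,354)),(S,s(181,86))]);print('bar L,R',bl,br)
d=br[0]-bl[0];print('yaw of -y axis',np.arctan2(d[1],d[0]),np.linalg.norm(d))
for n,a in dict(farL=(78,112),farR=(628,48),seamL=(92,330),seamR=(660,263),backR=(697,550),plateBL=(348,507),plateBR=(480,492)).items(): print(n,onz(T,t(*a),120))
for n,a in dict(seamL=(455,238),seamR=(100,368),backL=(368,146),backR=(28,258),farR=(168,475),farL=(530,325)).items(): print('S',n,onz(S,s(*a),120))
for n,a in dict(lipFL=(320,163),lipFR=(428,155),baseL=(317,248),baseR=(436,235),lipNL=(328,215),lipNR=(434,206)).items(): print('hook',n,onz(T,t(*a),131 if 'lip' in n else 122))
for n,a,b in (('tipTopL',(355,250),(312,180)),('tipTopR',(470,238),(240,196))): print(n,tri([(T,t(*a)),(S,s(*b))]))
```

```text
bar L,R (array([ 552.8, -122.4,  205.3]), [array([-1.2, -0.4]), array([-1.2, -0.1])]) (array([ 557.9, -166.1,  206.2]), [array([-1.9, -0.6]), array([-1.9, -0.2])])
yaw of -y axis -1.4541697861049714 44.00665359101659
farL [634.7 -58.2 120. ]
farR [ 650.9 -213.9  120. ]
seamL [572.9 -60.8 120. ]
seamR [ 589.6 -220.3  120. ]
backR [ 509.4 -227.1  120. ]
plateBL [ 522.5 -130.8  120. ]
plateBR [ 526.2 -167.6  120. ]
S seamL [585.1 -66.  120. ]
S seamR [ 600.5 -217.5  120. ]
S backL [508.5 -73.5 120. ]
S backR [ 522.7 -225.5  120. ]
S farR [ 666.2 -211.3  120. ]
S farL [648.  -62.2 120. ]
hook lipFL [ 617.6 -124.3  131. ]
hook lipFR [ 619.4 -154.4  131. ]
hook baseL [ 594.9 -124.1  122. ]
hook baseR [ 598.1 -157.5  122. ]
hook lipNL [ 603.  -126.1  131. ]
hook lipNR [ 605.1 -155.6  131. ]
tipTopL (array([ 588.6, -126.3,  170.3]), [array([-0.5, -0.2]), array([-0.5, -0. ])])
tipTopR (array([ 591. , -155.7,  173.7]), [array([-0.7, -0.2]), array([-0.8, -0. ])])
```

Request:
carry_out --pt "0 0 0 0 0 -62 -1" --pt "0 0 0 0 0 -124 -1" --pt "0 0 0 42 46 -124 -1" --pt "0 0 0 84 92 -124 -1" --pt "0 0 0 127 138 -124 -1"

```text
clock: 0.72
position: [287.9, 411.3, 339.3]
ee_rot: [0.984, -0.176, -0.0, 0.0]
contact_force: [1.1, 0.5, 0.8]
gripper_width: 0.3
grasp_force: 0.0
```

Request:
carry_out --pt "0 0 0 42 46 0 -1" --pt "0 0 -0.1 84 92 0 -1" --pt "0 0 -0.2 126 138 0 -1" --pt "0 0 -0.3 168 184 0 -1" --pt "0 0 -0.4 210 230 0 -1"

```text
clock: 1.35
position: [405.0, 122.7, 339.7]
ee_rot: [1.0, 0.025, 0.0, -0.0]
contact_force: [1.3, 0.8, -0.5]
gripper_width: 0.2
grasp_force: 0.0
```

Run:
```python
from h import *
s=read_state();print(s['clock'],s['position'],s['ee_rot'],s['joints'],s['gripper_width'],s['contact_force'])
r=R.from_quat(s['ee_rot']);X=np.array([.9945,.105,0]);
print(r.as_matrix(),r.inv().apply(np.array([520,-148,310])-s['position']),(r.inv()*R.from_matrix(np.array([[.9945,.105,0],[.105,-.9945,0],[0,0,-1]]).T)).as_rotvec())
```

```text
1.35 [404.98575906 122.74539978 339.66309447] [ 9.99685462e-01  2.50788723e-02  6.57614456e-05 -1.51620094e-04] [ 6.81380506e-01 -4.21916731e-02 -2.13749458e-01 -1.62381822e-04
 -1.39894931e+00  9.39606570e-01] 0.16063649067509628 [ 1.33770226  0.82677492 -0.45156587]
[[ 9.98742092e-01  5.01419880e-02  1.23876600e-04]
 [ 5.01419481e-02 -9.98742054e-01  3.06443252e-04]
 [ 1.39086444e-04 -2.99846361e-04 -9.99999945e-01]] [101.28973605 276.18075384  29.59437232] [-0.00029594 -0.0001473  -0.05502798]
```

Request:
carry_out --pt "0 0 -0.03 18 56 0 -1" --pt "0 0 -0.055 40 112 0 -1" --pt "0 0 -0.055 60 168 0 -1" --pt "0 0 -0.055 80 224 0 -1" --pt "0 0 -0.055 101 276 0 -1"

```text
clock: 1.98
position: [518.8, -148.3, 339.3]
ee_rot: [0.999, 0.05, -0.0, -0.0]
contact_force: [0.9, 1.1, -0.0]
gripper_width: -0.1
grasp_force: 0.0
```

Run:
```python
from h import *
im=grab('wrist');cv2.imwrite('pics/w1.png',im['color']);print(im['position'],R.from_quat(im['orientation']).as_matrix(),im['mtx'])
s=read_state();print(s['clock'],s['position'],s['ee_rot'],s['joints'])
```

```text
[ 588.36880432 -141.60641221  497.17252169] [[ 0.10142893 -0.9565022  -0.27352461]
 [-0.99484161 -0.09794223 -0.02640992]
 [-0.00152847  0.2747924  -0.96150237]] [[375.98298512   0.         324.39311402]
 [  0.         375.98298512 244.69493301]
 [  0.           0.           1.        ]]
2.025 [ 520.75883846 -152.87941217  337.99838566] [ 0.99884328  0.04805934 -0.00107876  0.00111027] [ 0.01469934  0.18214188  0.02688504  0.00231844 -1.41762211  1.65189669]
```

View pics/w1.png

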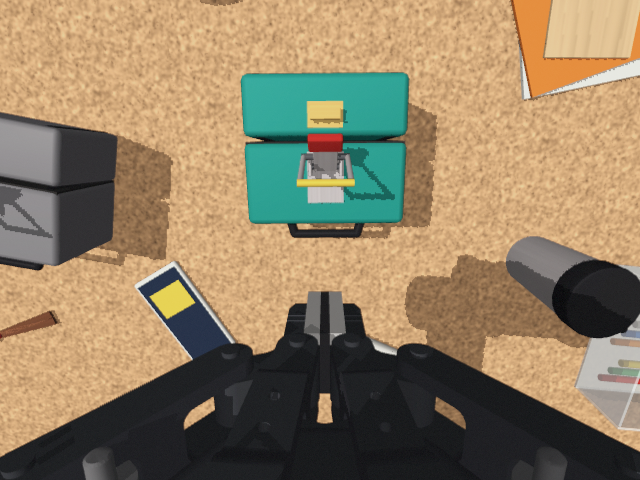

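The wrist view shows the case square to the tool. The bar runs (297,183)–(355,183), the red tip is at (308–342,135–151), and the hook's top plate is at (307–343,101–122). The seam is at y≈139 and the back edge at y≈222.

Run:
```python
from h import *
np.set_printoptions(precision=1,suppress=True)
W=pickle.load(open('pics/wrist.pkl','rb'));T=pickle.load(open('pics/top.pkl','rb'));S=pickle.load(open('pics/scene.pkl','rb'))
t=lambda u,v:np.array([340+u/5.778,190+v/5.778]); s=lambda u,v:np.array([180+u/4,190+v/4])
print('barL',tri([(W,(297,183)),(T,t(370,376)),(S,s(285,54))]),'\nbarR',tri([(W,(355,183)),(T,t(548,354)),(S,s(181,86))]))
print('bar WS L',tri([(W,(297,183)),(S,s(285,54))])[0],'R',tri([(W,(355,183)),(S,s(181,86))])[0])
for n,p,z in (('backL',(249,222),120),('backR',(402,221),120),('seamL',(246,142),120),('seamR',(405,142),120),('farL',(242,74),120),('farR',(408,73),120),('lipFL',(307,101),131),('lipFR',(343,101),131),('plateL',(308,202),120),('plateR',(344,202),120),('barL',(297,183),206),('barR',(355,183),206),('fing',(325,293),324)): print(n,onz(W,p,z))
print('tip',tri([(W,(308,135)),(T,t(355,250)),(S,s(312,180))]),tri([(W,(342,135)),(T,t(470,238)),(S,s(240,196))]))
```

```text
barL (array([ 552.6, -122.8,  205.2]), [array([-1. , -0.4]), array([-1. , -0.3]), array([-1.5, -0. ])]) 
barR (array([ 557.6, -166.8,  206.2]), [array([-1.5, -0.8]), array([-1.5, -0.4]), array([-2.4, -0.2])])
bar WS L [ 552.8 -122.1  204.9] R [ 557.8 -165.7  205.8]
backL [497.3 -72.6 120. ]
backR [ 514.3 -228.5  120. ]
seamL [576.2 -66.  120. ]
seamR [ 591.8 -219.1  120. ]
farL [636.5 -59.6 120. ]
farR [ 652.8 -212.   120. ]
lipFL [ 618.4 -122.   131. ]
lipFR [ 621.7 -154.7  131. ]
plateL [ 524.  -130.9  120. ]
plateR [ 527.7 -167.1  120. ]
barL [ 552.5 -123.6  206. ]
barR [ 557. -168.  206.]
fing [ 514.3 -149.2  324. ]
tip (array([ 588.7, -126.6,  170.2]), [array([-0.8, -0. ]), array([-0.3, -0.2]), array([-0.7,  0.1])]) (array([ 591.3, -155.6,  173.9]), [array([0.2, 0.4]), array([-0.8, -0.4]), array([-0.7, -0. ])])
```

Request:
carry_out --pt "0 0 0 0 0 45 -1" --pt "0 0 0 0 0 90 -1" --pt "0 0 0 0 0 125 -1" --pt "0 0 0 0 0 133 -1" --pt "0 0 0 0 0 133 -1"

```text
clock: 2.65
position: [519.0, -146.4, 207.2]
ee_rot: [0.999, 0.051, 0.0, 0.0]
contact_force: [0.0, 0.3, 0.7]
gripper_width: -0.1
grasp_force: 0.0
```

```bash
cat >> h.py <<'E'
O=np.array([564.5,-143.5,134.]);L=R.from_euler('z',.105)
def st():
    s=read_state();r=R.from_quat(s['ee_rot'])
    print('t %.2f'%s['clock'],'tip in latch frame',np.round(L.inv().apply(s['position']+r.apply([0,0,14])-O),1),'toolx in latch',np.round(L.inv().apply(r.apply([1,0,0])),3),'F',np.round(L.inv().apply(s['contact_force']),1))
E
python3 -c "
from h import *
st()"
```

```text
t 2.65 tip in latch frame [-45.6   1.9  59.2] toolx in latch [ 1.    -0.003  0.   ] F [0.1 0.2 0.7]
```

Request:
carry_out --pt "0 0 0 14 2 0 -1" --pt "0 0 0 24 2 0 -1" --pt "0 0 0 34 2 0 -1" --pt "0 0 0 45 2 0 -1" --pt "0 0 0 55 2 0 -1"

```text
clock: 3.28
position: [574.4, -142.6, 206.7]
ee_rot: [0.999, 0.051, 0.0, 0.0]
contact_force: [0.4, -0.0, 0.6]
gripper_width: 0.3
grasp_force: 0.0
```

Request:
carry_out --pt "0 0 0 3 0 0 -1" --pt "0 0 0 3 0 0 -1" --pt "0 0 0 0 0 -50 -1" --pt "0 0 0 0 0 -100 -1" --pt "0 0 0 0 0 -100 -1"

```text
clock: 3.9
position: [575.2, -143.2, 312.2]
ee_rot: [0.999, 0.051, 0.005, 0.001]
contact_force: [-0.3, 0.1, -0.2]
gripper_width: 0.0
grasp_force: 0.0
```

Run:
```python
from h import *
st()
im=grab('wrist');s=grab('scene')
a=cv2.resize(im['color'][100:400,160:480],(426,400));b=cv2.resize(s['color'][180:300,180:292],(373,400),interpolation=cv2.INTER_CUBIC)
cv2.imwrite('pics/w2.png',np.hstack([a,b]))
```

```text
t 3.90 tip in latch frame [ 10.8  -0.9 164.2] toolx in latch [ 1.    -0.004  0.01 ] F [-0.3  0.1 -0.2]
```

View pics/w2.png

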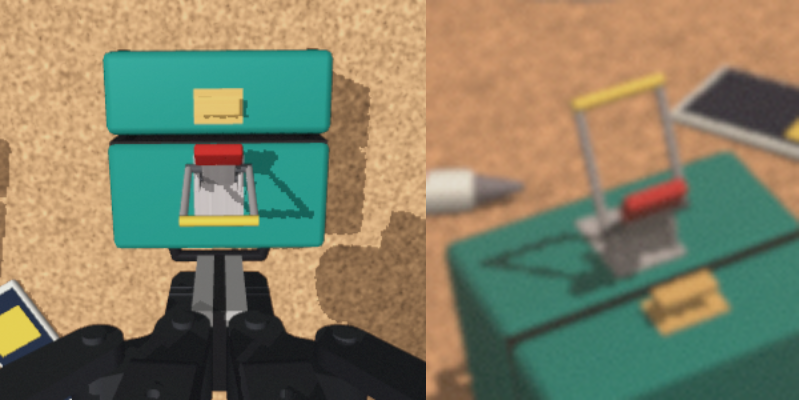

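The bar hasn't moved: its scene position is still (224,211). I need to see where the fingertips really are relative to the TCP, so I'll crop the scene and wrist views around them.

Run:
```python
from h import *
st()
W=grab('wrist');S=grab('scene');p=read_state()['position']
u,v=proj(S,p)[0];print(u,v,proj(S,p-[0,0,14]),proj(W,p-[0,0,14]),proj(W,p),p)
x0,y0=int(u)-50,int(v)-50
print(x0,y0)
a=cv2.resize(S['color'][max(y0,0):y0+150,x0:x0+100],(400,600),interpolation=cv2.INTER_CUBIC)
b=cv2.resize(W['color'][230:380,275:375],(400,600),interpolation=cv2.INTER_CUBIC)
cv2.imwrite('pics/f1.png',np.hstack([a,b]))
```

```text
t 4.00 tip in latch frame [8.60e+00 1.00e-01 1.59e+02] toolx in latch [ 1.    -0.004  0.001] F [ 0.1 -0.1 -1.1]
235.1337082129974 151.3955112294823 [[236.12542007 160.67683368]] [[324.10265749 285.05317461]] [[324.02336062 296.5340451 ]] [ 572.61487512 -142.55729984  305.30217681]
185 101
```

View pics/f1.png

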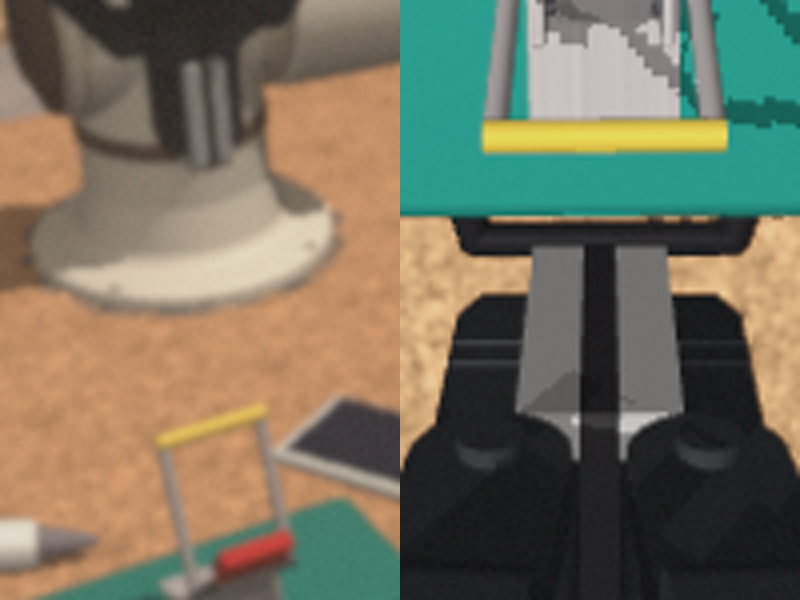

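Run:
```python
from h import *
np.set_printoptions(precision=1,suppress=True)
old={n:pickle.load(open(f'pics/{n}.pkl','rb')) for n in('wrist','scene')}
p0=read_state()['position'];new={n:grab(n) for n in old};p1=read_state()['position'];print(p0,p1)
obs=[]
for n,(u,v),h in(('wrist',(325,292),14),('scene',(237.5,142),7)):
    a,b=int(u)-h,int(v)-h
    r=cv2.matchTemplate(new[n]['color'][b-25:b+2*h+25,a-25:a+2*h+25],old[n]['color'][b:b+2*h,a:a+2*h],cv2.TM_CCOEFF_NORMED)
    _,m,_,l=cv2.minMaxLoc(r);q=np.array([u+l[0]-25,v+l[1]-25]);print(n,m,q);obs.append((new[n],q))
print(tri(obs),'tcp',p1)
for dx in(-11,0,11):
  for dz in(-14,0,10,20): P=p1+[dx,0,dz];print(dx,dz,proj(new['wrist'],P),proj(new['scene'],P))
```

```text
[ 572.6 -142.6  305.3] [ 572.9 -142.7  305.2]
wrist 0.9695606231689453 [325 291]
scene 0.9882479906082153 [237.5 142. ]
(array([ 583.6, -141.5,  323.5]), [array([-0.9, -0.5]), array([-0.3, -0. ])]) tcp [ 572.9 -142.7  305.2]
-11 -14 [[322.2 305.3]] [[233.6 157.6]]
-11 0 [[321.9 318.4]] [[232.6 148.4]]
-11 10 [[321.7 329. ]] [[231.9 141.6]]
-11 20 [[321.5 341. ]] [[231.1 134.8]]
0 -14 [[324.4 284.9]] [[236.1 160.8]]
0 0 [[324.4 296.5]] [[235.1 151.6]]
0 10 [[324.3 306.1]] [[234.4 144.8]]
0 20 [[324.3 316.8]] [[233.7 137.9]]
11 -14 [[326.7 263.7]] [[238.7 164.2]]
11 0 [[326.9 273.9]] [[237.7 154.8]]
11 10 [[327.  282.3]] [[237. 148.]]
11 20 [[327.1 291.7]] [[236.3 141. ]]
```

The fingertips actually end about 18 mm above the reported TCP height, not 14 mm below it, so the first push passed over the bar. I'll redo the push lower.

Request:
carry_out --pt "0 0 0 -30 0 0 -1" --pt "0 0 0 -56 0 30 -1" --pt "0 0 0 -56 0 80 -1" --pt "0 0 0 -56 0 128 -1" --pt "0 0 0 -56 0 131 -1"

```text
clock: 4.82
position: [514.8, -148.3, 171.8]
ee_rot: [0.999, 0.05, -0.005, -0.0]
contact_force: [-0.7, -0.2, 1.1]
gripper_width: -0.1
grasp_force: 0.0
```

Request:
carry_out --pt "0 0 0 12 0 0 -1" --pt "0 0 0 24 0 0 -1" --pt "0 0 0 34 0 0 -1" --pt "0 0 0 45 0 0 -1" --pt "0 0 0 58 0 0 -1"

```text
clock: 5.45
position: [576.5, -142.4, 176.0]
ee_rot: [0.999, 0.051, 0.0, 0.0]
contact_force: [0.7, -0.3, 0.1]
gripper_width: 0.1
grasp_force: 0.0
```

```bash
sed -i 's/\[0,0,14\]/[0,0,-18]/' h.py
python3 - <<'E'
from h import *
st();S=grab('scene');W=grab('wrist');st()
a=cv2.resize(S['color'][160:310,180:305],(400,480),interpolation=cv2.INTER_CUBIC)
b=cv2.resize(W['color'][120:360,220:420],(400,480),interpolation=cv2.INTER_CUBIC)
cv2.imwrite('pics/g1.png',np.hstack([a,b]))
E
```

```text
t 5.45 tip in latch frame [12.  -0.2 60. ] toolx in latch [ 1.    -0.004  0.   ] F [ 0.7 -0.4  0.1]
t 5.55 tip in latch frame [12.5 -0.2 59.5] toolx in latch [ 1.    -0.003  0.   ] F [-0.3  0.1 -0.5]
```

View pics/g1.png

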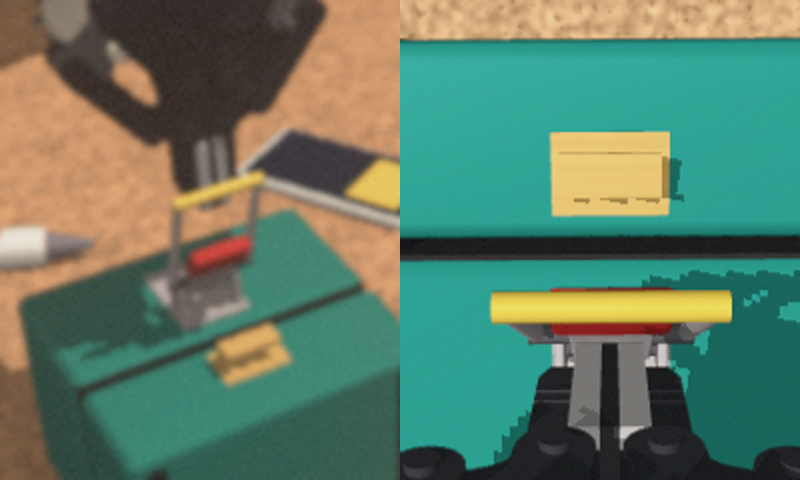

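The bar is now carried ahead of the fingers, at (218,190) in the scene half. I'll push a little farther, then back off and look.

Request:
carry_out --pt "0 0 0 10 0 0 -1" --pt "0 0 0 20 0 0 -1" --pt "0 0 0 20 0 0 -1" --pt "0 0 0 20 0 -40 -1" --pt "0 0 0 50 0 -70 -1"

```text
clock: 6.18
position: [624.5, -137.8, 248.0]
ee_rot: [0.999, 0.05, 0.0, 0.0]
contact_force: [0.8, -0.2, -0.0]
gripper_width: -0.1
grasp_force: 0.0
```

Run:
```python
from h import *
st();S=grab('scene');T=grab('top');st()
a=cv2.resize(S['color'][170:310,180:305],(400,448),interpolation=cv2.INTER_CUBIC)
b=cv2.resize(T['color'][180:310,350:466],(400,448),interpolation=cv2.INTER_CUBIC)
cv2.imwrite('pics/g2.png',np.hstack([a,b]))
```

```text
t 6.17 tip in latch frame [ 60.3  -0.6 132. ] toolx in latch [ 1.    -0.004  0.001] F [ 0.8 -0.2 -0. ]
t 6.28 tip in latch frame [ 64.4  -0.9 133.7] toolx in latch [ 1.    -0.003  0.008] F [-0.8 -0.4 -0.5]
```

View pics/g2.png

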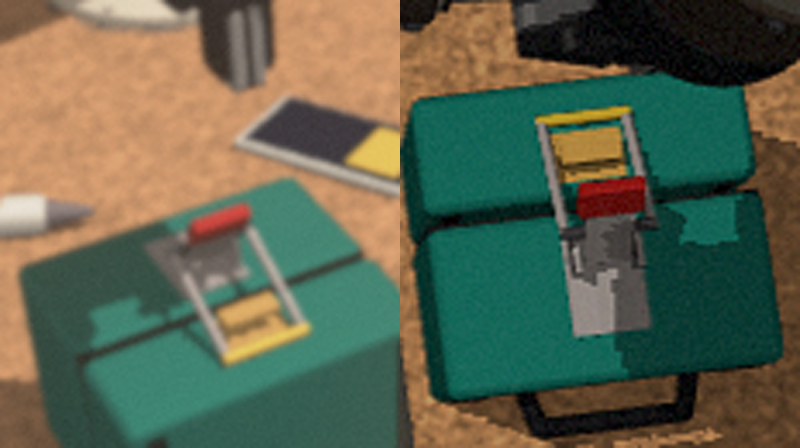

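The bar now lies beyond the hook, at (265,343) in the scene half and (586,116) in the top half. The lever is still up at about 1.0 rad. Next I'll lower the fingers on the hook side of the lever.

Request:
carry_out --pt "0 0 0 -7 0 40 -1" --pt "0 0 0 -7 0 80 -1" --pt "0 0 0 -7 0 100 -1" --pt "0 0 0 -7 0 106 -1" --pt "0 0 0 -7 0 106 -1"

```text
clock: 6.9
position: [618.2, -138.3, 139.8]
ee_rot: [0.999, 0.051, -0.0, 0.0]
contact_force: [0.6, -0.5, -0.6]
gripper_width: -0.2
grasp_force: 0.0
```

```bash
python3 -c "
from h import *
st()"
```

```text
t 6.90 tip in latch frame [53.9 -0.4 23.8] toolx in latch [ 1.    -0.004 -0.   ] F [ 0.5 -0.6 -0.6]
```

Request:
carry_out --pt "0 0 0 -14 0 -1 -1" --pt "0 0 0 -26 0 -4 -1" --pt "0 0 0 -35 0 -8 -1" --pt "0 0 0 -42 0 -11 -1" --pt "0 0 0 -47 0 -11 -1"

```text
clock: 7.52
position: [571.1, -143.0, 151.2]
ee_rot: [0.999, 0.051, 0.0, 0.0]
contact_force: [1.2, 0.5, 1.2]
gripper_width: -0.0
grasp_force: 0.6
```

Run:
```python
from h import *
st();S=grab('scene');W=grab('wrist');st()
a=cv2.resize(S['color'][170:310,180:305],(400,448),interpolation=cv2.INTER_CUBIC)
b=cv2.resize(W['color'][120:360,220:434],(400,448),interpolation=cv2.INTER_CUBIC)
cv2.imwrite('pics/g3.png',np.hstack([a,b]))
```

```text
t 7.53 tip in latch frame [ 6.6 -0.2 35.2] toolx in latch [ 1.    -0.004  0.001] F [1.3 0.4 1.2]
t 7.62 tip in latch frame [ 6.2 -0.1 34.8] toolx in latch [ 1.    -0.004 -0.001] F [ 1.  -0.   0.5]
```

View pics/g3.png

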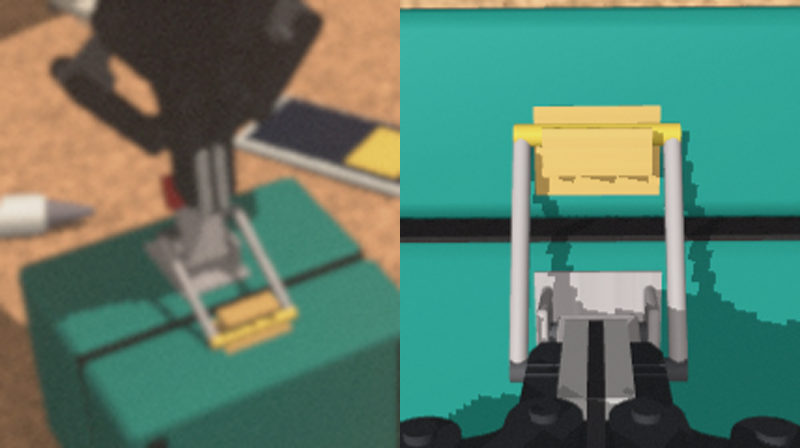

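The bar is drawn in under the hook's lip, and the red tip is behind the fingers, past upright. I'll continue along the arc.

Request:
carry_out --pt "0 0 0 -7 0 1 -1" --pt "0 0 0 -13 0 4 -1" --pt "0 0 0 -19 0 8 -1" --pt "0 0 0 -24 0 13 -1" --pt "0 0 0 -27 0 16 -1"

```text
clock: 8.25
position: [545.0, -145.9, 135.0]
ee_rot: [0.999, 0.051, 0.001, 0.0]
contact_force: [2.7, -0.5, 2.7]
gripper_width: -0.1
grasp_force: 1.1
```

```bash
python3 -c "
from h import *
st()"
```

```text
t 8.25 tip in latch frame [-19.7  -0.3  19. ] toolx in latch [ 1.    -0.004  0.002] F [ 2.6 -0.8  2.7]
```

Request:
carry_out --pt "0 0 0 -4 0 4 -1" --pt "0 0 0 -9 0 7 -1" --pt "0 0 0 -12 0 11 -1" --pt "0 0 0 -12 0 14 -1" --pt "0 0 0 -12 0 16 -1"

```text
clock: 8.88
position: [531.2, -147.1, 121.8]
ee_rot: [0.999, 0.051, -0.002, 0.001]
contact_force: [-10.4, 5.5, 26.3]
gripper_width: 0.0
grasp_force: 13.0
```

```bash
python3 -c "
from h import *
st()"
```

```text
t 8.88 tip in latch frame [-33.4  -0.    5.8] toolx in latch [ 1.    -0.003 -0.003] F [-9.7  6.5 26.3]
```

A 26 N reaction at tip height 5.8 mm means the lever is on its stop. I'll lift straight off and measure the red tip and the bar by image code.

Request:
carry_out --pt "0 0 0 0 0 -10 -1" --pt "0 0 0 0 0 -50 -1" --pt "0 0 0 0 0 -110 -1" --pt "0 0 0 -40 0 -160 -1" --pt "0 0 0 -90 0 -170 -1"

```text
clock: 9.5
position: [444.1, -156.2, 291.6]
ee_rot: [0.999, 0.051, 0.003, 0.001]
contact_force: [-0.4, 0.2, -0.1]
gripper_width: 0.0
grasp_force: 0.0
```

Request:
carry_out --pt "0 0 0 0 0 0 -1" --pt "0 0 0 0 0 0 -1" --pt "0 0 0 0 0 0 -1" --pt "0 0 0 0 0 0 -1"

```text
clock: 10.0
position: [443.7, -155.8, 287.7]
ee_rot: [0.999, 0.051, -0.001, -0.0]
contact_force: [-0.7, 0.2, 0.8]
gripper_width: -0.2
grasp_force: 0.0
```

Run:
```python
from h import *
st()
def cen(im,c,box):
    x0,y0,x1,y1=box;h=cv2.cvtColor(im['color'],cv2.COLOR_BGR2HSV)[y0:y1,x0:x1].astype(int);H,Sa,V=h[...,0],h[...,1],h[...,2]
    m=((H<6)|(H>174))&(Sa>150)&(V>70) if c=='r' else (H>24)&(H<33)&(Sa>130)&(V>110)
    v,u=np.nonzero(m);return (len(u),np.array([u.mean()+x0,v.mean()+y0]) if len(u) else None, (u.min()+x0,u.max()+x0,v.min()+y0,v.max()+y0) if len(u) else None)
I={n:grab(n) for n in('scene','top','wrist')}
lat=lambda P:np.round(L.inv().apply(P-O),1)
P=lambda x,z:O+L.apply([x,0,z])
for n,im in I.items():
    for nm,q in(('flat tip',P(-37,4)),('seat shut',P(44,-10))): print(n,nm,'pred',np.round(proj(im,q)[0],1))
    c=proj(im,P(0,0))[0].astype(int); b=[max(0,c[0]-110),max(0,c[1]-110),c[0]+110,c[1]+110] if n=='wrist' else [c[0]-40,c[1]-40,c[0]+40,c[1]+50]
    for k in 'ry':
        r=cen(im,k,b);print(n,k,r, lat(onz(im,r[1],138 if k=='r' else 124)) if r[0] else '')
```

```text
t 10.00 tip in latch frame [-121.4    0.4  171.7] toolx in latch [ 1.    -0.004 -0.002] F [-0.6  0.3  0.8]
scene flat tip pred [233.6 234.7]
scene seat shut pred [256.3 268.2]
scene r (75, array([232.6       , 235.13333333]), (np.int64(225), np.int64(242), np.int64(231), np.int64(241))) [-36.7  -2.    4. ]
scene y (0, None, None) 
top flat tip pred [412.4 273.9]
top seat shut pred [403.9 224.4]
top r (200, array([412.895, 275.865]), (np.int64(403), np.int64(422), np.int64(270), np.int64(282))) [-40.2  -0.3   4. ]
top y (8, array([402.625, 225.625]), (np.int64(392), np.int64(418), np.int64(223), np.int64(227))) [ 42.3   2.4 -10. ]
wrist flat tip pred [324.7 117.4]
wrist seat shut pred [324.4   4.8]
wrist r (858, array([325.60606061, 120.69347319]), (np.int64(307), np.int64(344), np.int64(109), np.int64(132))) [-39.4  -0.7   4. ]
wrist y (88, array([319.81818182,   5.13636364]), (np.int64(296), np.int64(354), np.int64(3), np.int64(8))) [ 43.8   3.5 -10. ]
```

The red tip lies flat (x −37 to −40 mm, at the flat height). The bar ends are at x≈43 mm, at the seat. Nothing has moved for over a second after release, so I'm handing in.

```bash
python3 -c "
from bench import *
print(job_done())"
```

```text
the job is handed in; nothing more can be done
None
```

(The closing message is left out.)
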